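# Shut the specimen chamber for a reading and reopen it

## Robot

A 6-joint arm with a two-finger parallel gripper is mounted at the origin on the work surface. World frame = base frame: x ahead of the robot, y to its left, z up, the work surface at z = 0. Lengths are in mm, angles in degrees, forces in N, time in s.
With the tool pointing down it reaches from about 300 to 850 mm from the base axis. Payload 4.2 kg.
Tool frame: the origin (TCP) lies on the centre line of the jaws, within the pads' length; the fingertips stand 14 mm ahead of it and the grasp point (between the pads) lies 5 mm behind it; z points along the fingers, y is the line along which they close (so a half turn about z gives the same grasp; the last joint's range is limited). The gripper opens to 91 mm and grips with 3 to 60 N. Pads are 32 mm wide; open, the fingers measure 118 mm over their backs; the gripper's body (76 mm by 178 mm) begins 60 mm behind the grasp point.
Start: joints at [-67.093, 18.312, 89.639, -0, 72.044, -1.146], TCP at [234.362, -525.087, 227.976] pointing down, gripper open.
Joint ranges: [-177.97, 177.97], [-48.28, 115.42], [12.27, 149.76], [-77.06, 257.06], [2.81, 150.46], [-146.56, 146.56]. Speed limits (degrees/s): [147.25, 147.25, 180, 180, 180, 180].

## Interface

Orientations are given as [roll, pitch, yaw] about the fixed x, y, z axes, in that order (R = Rz(yaw) Ry(pitch) Rx(roll)).
In Python, from workcell import env gives the robot as it stands.
- The arm moves only by the tool arm_command, never from a script. Its argument "motion" is a list of rows, each an object with "offset": the shift along the tool's x, y, z in m, a list of three; "spin": the turn about the tool's z in rad. In form: [{"offset": [tx, ty, tz], "spin": spin}, ...]. A call has 1 to 5 rows; each row shifts and turns the commanded pose from where the row before left it, along the tool's axes as they then stand; what a row does not reach is not made up. A row lasts 1/8 s, in which the tool goes at most 62.5 mm and 10.7 degrees, less where a joint would pass 70% of its speed; a pose out of reach is approached as far as the arm can. A call with a gripper value outside its range is refused whole. "jaw" is the finger opening in m, from 0 to 0.0912, set as the call begins (left out, the last holds). The fingers move at their own pace and stop on an object; "newtons" is the grip in N (left out, the last holds). Time passes only in rows, so rows that do not move let the fingers close. It gives the time, the measured TCP pose, the force, the opening and the grip force at its end, in the units of the state.
- env.state(): the state, without advancing time (a new reading comes with each control period).
- env.grab_frame(name): name is "scene" or "top" or "wrist"; returns (picture, depth): 384x512x3 uint8, blue, green, red; 384x512 float32, mm along the optical axis (not along the pixel's ray), 0 where there is no reading.
- env.camera_model(name): a dict with "fx", "fy", "cx", "cy" (pixels), "eye" and "rotation" of the camera in the world; the wrist camera has in their place "hand_eye" (4x4, takes a point from camera to tool coordinates, whose origin is the TCP and whose axes are the flange's). Camera axes: x right, y down, z forward; pixel columns grow to the right and rows downward; lengths in mm; the calibration is good to about 2 mm. A picture is of the moment at which its call begins: read the wrist's pose just before it. camera_model takes no time and is no camera call.
- env.job_done(): hands the job in; it is judged then, once.
Trained networks look in the newest picture that a camera, given by its name, has taken for a name from the list of things; names that differ only in an ending like _2 or _b are one class to them, and where a whole thing is asked for, a point or a joint stands for the part that bears it (a point fixed in the world has none). Each returns a list of dicts, best first, with "score" (0 to 1); they miss things now and then, are a little off and sometimes report something else, mostly with a low value. They report only what shows in the picture. A call takes as long as a camera call.
- env.boxes_of(camera, target): "bbox" ([left, top, right, bottom] in pixels, round what is visible of it).
- env.pinpoint(camera, target): "location" ([column, row] in pixels: a listed point, or the origin of a listed thing).
The state is a dict: "time_s": time; "qpos": joint angles; "qvel": joint speeds; "effort": joint torques, N m; "ee_pos": TCP position; "ee_rot": TCP orientation; "force": force on the tool from outside, world axes, zero at the start; "torque": the same for the moment, N m; "gripper_width": finger opening in mm; "gripper_force": force on a finger pad.
Only numpy, scipy, OpenCV 4.12 (cv2) and the standard library are available. Lean on these libraries where they do the work, as an engineer would, in place of code of your own. Each camera call takes 0.05 s, during which the arm holds its last target. There are 200 camera calls.

## Task

Push the specimen chamber's door, which stands half open, firmly but without forcing it, until its roller catch snaps and it is fully home, and let go so that it stays shut by itself for a good second while the reading is taken. Then pull it back open through the catch and leave it standing wide open, by more than 60 degrees, without jolting the specimen inside or disturbing anything else on the desk.

Things in the scene. Friction and masses are not known exactly. Their poses are not given: they have to be found in the camera images.
- chamber: beige specimen chamber, 260 mm deep (its x), 250 mm wide (its y), 190 mm high, with a clear window in the roof; fixed, but placed and turned differently each time. Origin at the centre of its underside; the open front with the door faces its -x axis. Its roof begins 56 mm behind the front; the door stands between two side cheeks, its top edge (186 mm up) level with them within 4 mm.
- chamber_door (a joint): dark upright door, 16 mm thick, 205 mm wide, 172 mm high, on a vertical hinge at the chamber's +y side of the front, opening towards the chamber's -x. 0 rad: flush with the cheeks; grows as it opens, to 1.6; stays where it is left. Home (snapped shut, on its stop) is never at 0 but anywhere from just behind flush (-0.01) to sunk some centimetres: catch and stop are set anew each time, unmeasured, to be found by feel.
- strike_nose (a point): steel nose, 10 mm across, on the door's free edge, 200 mm from the hinge. A sprung roller in the cheek meets it about 17 mm (0.085 rad) before home, never above 0.09 rad; the crest is 8 mm (0.04 rad) before home; past it the roller draws the door home onto a springy rubber stop. At the handle it takes 6 to 9 N to push past, 4 to 8 N to pull back. Axes turn with the door.
- door_handle (a point): middle of the door handle's round level aluminium bar: 12 mm thick, 76 mm long along the door, 44 mm out from the door's face, 164 mm above the desk, on two thin posts at its ends; 155 mm along the door from the hinge axis. Axes turn with the door: its -x points out of the door's front face, its -y along the door from hinge to free edge, z up. A finger fits between bar and door from above.
- door_hinge (a point): point on the door's vertical hinge axis at the height of the handle; it lies 52 mm nearer the chamber (along the door's normal) than the bar's middle, and 155 mm along the door from it. Axes turn with the door.
- interlock (a joint): white sprung plunger on the catch, at the level of the stop, pushed in by the door as it comes home: 0 m out, 0.0042 to 0.0072 with the door resting home, 0 while the door is more than 7 mm short of home. Pressed on beyond home, the stop gives about 1 mm per 4 N at the handle: from some 15 N the plunger passes 0.009, which is forcing the door.
- specimen: brass disc, 28 mm across, 20 mm high, standing on the round stage inside the chamber; origin at the centre of its underside. Stays there
- puck: steel disc, 40 mm across, 12 mm high, lying on the back of the chamber's roof; origin at the centre of its underside. Bystander
- case: flat black plastic case, 130 x 85 x 24 mm; origin at the centre of its underside. Bystander
- jar: small white jar, 44 mm across, 55 mm high; origin at the centre of its underside. Bystander
- mouse: black computer mouse, 105 x 60 x 32 mm; origin at the centre of its underside. Bystander
- mug: white mug, 80 mm across, 92 mm high; origin at the centre of its underside. Bystander
- driver: screwdriver lying on the desk; origin at the middle of its underside. Bystander
- phone: dark phone lying flat, 72 x 148 x 9 mm; origin at the centre of its underside. Bystander

How it is judged:
By the outcome, as a careful person would: the job done as asked, in the order asked, and still so for the second after the job is handed in, with the robot touching nothing.
It also fails if it takes over 54 s, if anything falls off the work surface, if the arm or the gripper's body presses on something with over 40 N, if the wrist force passes 120 N, or if a joint passes its speed limit or range.

## Working session

There is one attempt and no reset: what is moved stays moved. The work goes in short steps, Python scripts to look and compute and a tool call to move; the robot and the scene stay as the last step left them, time stands still between calls to the robot, and variables do not carry over. Pictures are saved under pics/ and viewed, at most 10 in all, crops included, and the job is handed in when it is done.

Besides the shell and the picture viewer there is one more tool, called after "Emit:" by a JSON object that holds its "fn" and its "kwargs", one argument or row to a line. arm_command: Moves the arm, as the interface text tells. Its arguments: {"type":"object","properties":{"motion":{"type":"array"},"jaw":{"type":"number"},"newtons":{"type":"number"}},"required":["motion"]}

```bash
mkdir -p pics; cat > h.py <<'E'
import numpy as np, cv2
from workcell import env
from scipy.spatial.transform import Rotation as Rn
def cam(name):
    m=env.camera_model(name)
    K=np.array([[m['fx'],0,m['cx']],[0,m['fy'],m['cy']],[0,0,1]])
    if 'eye' in m: return K,np.array(m['rotation']),np.array(m['eye'])
    s=env.state(); R=Rn.from_euler('xyz',s['ee_rot'],degrees=True).as_matrix()
    H=np.array(m['hand_eye']); return K,R@H[:3,:3],R@H[:3,3]+np.array(s['ee_pos'])
def ray(name,px):
    K,R,e=cam(name); return e,R@np.linalg.inv(K)@np.array([px[0],px[1],1.])
def at_z(name,px,z):
    e,d=ray(name,px); return e+d*(z-e[2])/d[2]
def by_depth(name,px,dep):
    e,d=ray(name,px); return e+d*dep
E
python3 - <<'E'
from h import *
np.set_printoptions(precision=1,suppress=True)
print(env.state())
ims=[]
for c in ['scene','top']:
    im,d=env.grab_frame(c); ims.append(im); np.save(c+'.npy',d)
    print(c,cam(c))
    for t in ['door_handle','door_hinge','strike_nose','chamber','specimen','puck','mug','jar','case','mouse','phone','driver']:
        r=env.pinpoint(c,t)[:2]
        for q in r:
            p=q['location']; z=d[int(np.clip(p[1],0,383)),int(np.clip(p[0],0,511))]
            print(c,t,round(q['score'],2),np.array(p),by_depth(c,p,z) if z>0 else None, at_z(c,p,164) if 'door' in t or 'nose' in t else '')
for c,i in zip('st',ims): cv2.imwrite(f'pics/{c}0.png',i)
E
```

```text
{'time_s': 0.0, 'qpos': array([-67.1,  18.4,  89.7,  -0. ,  72. ,  -1.1]), 'qvel': array([ 0.1, -0. , -0. , -0. , -0.1, -0. ]), 'effort': array([  0. , -41.2, -23.2,   0.1,   0. ,  -0. ]), 'ee_pos': array([ 234.2, -524.6,  227.1]), 'ee_rot': array([-179.9,   -0. ,   24.1]), 'force': array([ 0.7,  0.4, -0. ]), 'torque': array([-0., -0., -0.]), 'gripper_force': 0.0, 'gripper_width': 91.38125035064051}
scene (array([[346.5,   0. , 249.4],
       [  0. , 346.5, 192.9],
       [  0. ,   0. ,   1. ]]), array([-128.2,   -0.4,   46.9]), array([1121.4, -471.7,  759.8]))Traceback (most recent call last):
  File "<stdin>", line 12, in <module>
  File "h.py", line 13, in at_z
    e,d=ray(name,px); return e+d*(z-e[2])/d[2]
                                          ~^^^
IndexError: invalid index to scalar variable.
```

```bash
sed -i "s/return K,np.array(m\['rotation'\]),/return K,Rn.from_euler('xyz',m['rotation'],degrees=True).as_matrix(),/" h.py
python3 - <<'E'
from h import *
np.set_printoptions(precision=1,suppress=True)
ims=[]
for c in ['scene','top']:
    im,d=env.grab_frame(c); ims.append(im); np.save(c+'.npy',d)
    for t in ['door_handle','door_hinge','strike_nose','chamber','specimen','puck','mug','jar','case','mouse','phone','driver']:
        r=env.pinpoint(c,t)[:2]
        for q in r:
            p=q['location']; z=d[int(np.clip(p[1],0,383)),int(np.clip(p[0],0,511))]
            print(c,t,round(q['score'],2),np.array(p),by_depth(c,p,z) if z>0 else None, at_z(c,p,164) if 'door' in t or 'nose' in t else '')
    print(c,cam(c)[2])
cv2.imwrite('pics/s0.png',ims[0]); cv2.imwrite('pics/t0.png',ims[1])
E
```

```text
scene door_handle 0.9 [251.1 178.6] [357.7 257.8  -2.4] [524.5  98.5 164. ]
scene door_hinge 0.96 [273.6 151.1] [486.7 231.7 186.2] [462.1 258.9 164. ]
scene door_hinge 0.64 [213.7 257.9] [ 602.6 -111.8   45.2] [ 688.9 -171.6  164. ]
scene strike_nose 0.71 [261.6 206.4] [499.2 173.4  -2.1] [634.9  32.8 164. ]
scene chamber 0.74 [310.2 192.9] [585.4 321.   27.5] 
scene puck 0.64 [333.8 138.1] [574.4 427.  195.5] 
scene mug 0.94 [197.9 306.8] [ 699.  -234.7   51.4] 
scene jar 0.88 [214.7 261. ] [ 602.7 -109.4   30.9] 
scene jar 0.42 [168.4 241.8] [ 427.3 -149.1   -0.9] 
scene case 0.92 [245.8 277.7] [698.4 -82.5  25.6] 
scene mouse 0.8 [108.3 306.6] [ 542.9 -385.    33.6] 
scene phone 0.91 [111.4 260.3] [ 390.  -309.5    9.9] 
scene driver 0.83 [171.5 239.5] [ 424.4 -136.5   -2. ] 
scene driver 0.59 [198.2 305.3] [ 697.8 -232.6   54. ] 
scene [1121.4 -471.7  759.8]
top door_handle 0.89 [253.9 198.2] [518.   93.4 171.9] [519.1  93.6 164. ]
top door_hinge 0.98 [188.7 224. ] [458.  250.4 191.5] [460.1 255.5 164. ]
top strike_nose 0.92 [254.3 174.3] [575.3  90.6 183.8] [579.2  91.  164. ]
top chamber 0.76 [164.1 186.5] [551.2 310.6 187.8] 
top chamber 0.33 [358.6 149.6] [ 674.  -210.8    3.3] 
top puck 0.68 [111.7 180.5] [567.3 433.6 202.2] 
top mug 0.61 [356.6 148.7] [ 676.8 -205.1    3.6] 
top jar 0.65 [321.9 180.9] [575.5 -91.7  58.4] 
top case 0.72 [308.6 148. ] [677.5 -63.3  26.3] 
top case 0.31 [189.4 222.6] [461.9 250.2 183.2] 
top mouse 0.72 [419.1 199.1] [ 520.8 -364.    28.6] 
top phone 0.77 [399.3 251.7] [ 377.2 -304.1    9.3] 
top driver 0.8 [337.9 237. ] [ 422.7 -134.6   15.2] 
top driver 0.38 [419.4 199.5] [ 519.7 -364.8   28.5] 
top [ 383.    70.5 1172.3]
```

View pics/t0.png

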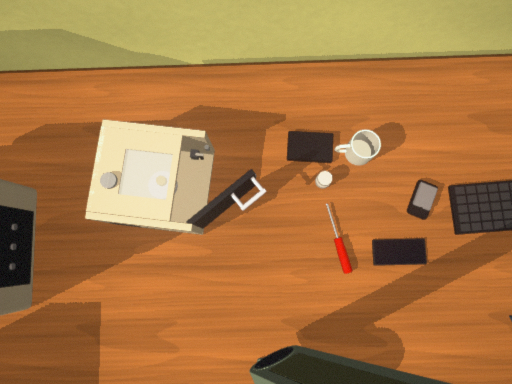

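View pics/s0.png

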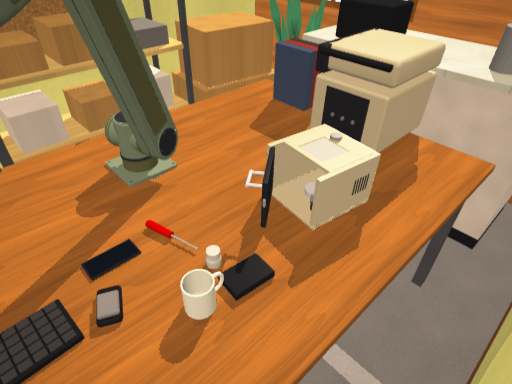

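```bash
python3 - <<'E'
from h import *
np.set_printoptions(precision=1,suppress=True)
d=np.load('top.npy'); K,R,e=cam('top'); print(K[0,0],env.camera_model('wrist')['hand_eye'])
v,u=np.mgrid[0:384,0:512]; P=(np.stack([(u-K[0,2])/K[0,0],(v-K[1,2])/K[0,0],np.ones_like(u)],-1)*d[...,None])@R.T+e
im=cv2.imread('pics/t0.png')
z=P[...,2]; br=im.sum(-1)
reg=(u>80)&(u<275)&(v>110)&(v<240)&(d>0)
roof=reg&(z>178)&(z<205)&(br>400)&(u<220)
c,s,a=cv2.minAreaRect(P[roof][:,:2].astype(np.float32)); print('roof',c,s,a,np.median(z[roof]), cv2.boxPoints((c,s,a)))
door=reg&(z>165)&(z<205)&(br<200)&(u>185)
c,s,a=cv2.minAreaRect(P[door][:,:2].astype(np.float32)); print('door',c,s,a,np.median(z[door]), door.sum(),cv2.boxPoints((c,s,a)))
l=cv2.fitLine(P[door][:,:2].astype(np.float32),cv2.DIST_HUBER,0,.01,.01).ravel();print(l,np.degrees(np.arctan2(l[1],l[0])))
bar=reg&(z>150)&(z<185)&(br>500)&(u>230)
print(bar.sum(),P[bar].mean(0)); c,s,a=cv2.minAreaRect(P[bar][:,:2].astype(np.float32)); print(c,s,a,cv2.boxPoints((c,s,a)))
E
```

```text
411.41296192417803 [[   0.    -1.    -0.3   79.9]
 [   1.     0.     0.    -0.8]
 [  -0.    -0.3    1.  -156.4]
 [   0.     0.     0.     1. ]]
roof (584.3062744140625, 356.18890380859375) (261.16900634765625, 250.28494262695312) 81.60694885253906 189.50536764109665 [[441.4 245.3]
 [689.  208.7]
 [727.2 467.1]
 [479.6 503.6]]
door (522.8497924804688, 171.99807739257812) (15.900486946105957, 197.95208740234375) 38.077762603759766 184.6589132370965 573 [[455.6 245. ]
 [577.6  89.2]
 [590.1  99. ]
 [468.1 254.8]]
[  0.6  -0.8 522.4 170.3] -51.489014
235 [524.5 102.9 168.5]
(531.0979614257812, 107.72710418701172) (47.54233932495117, 75.50867462158203) 38.23165512084961 [[489.1 122.7]
 [535.8  63.4]
 [573.1  92.8]
 [526.4 152.1]]
```

Emit:
{"fn": "arm_command", "kwargs": {
  "motion": [
    {"offset": [0, 0, -0.04], "spin": -0.15},
    {"offset": [0, 0, -0.04], "spin": -0.18},
    {"offset": [0, 0, 0], "spin": -0.18},
    {"offset": [0, 0, 0], "spin": -0.18},
    {"offset": [0, 0, 0], "spin": -0.18}
  ],
  "jaw": 0.04
}}

```text
time_s: 2.02
ee_pos: [234.4, -525.0, 308.1]
ee_rot: [180.0, 0.0, 74.2]
force: [0.1, 0.6, 0.4]
gripper_width: 44.0
gripper_force: 0.0
```

Emit:
{"fn": "arm_command", "kwargs": {
  "motion": [
    {"offset": [0.06, 0.009, 0], "spin": 0},
    {"offset": [0.06, 0.009, 0], "spin": 0},
    {"offset": [0.06, 0.009, 0], "spin": 0},
    {"offset": [0.06, 0.009, 0], "spin": 0},
    {"offset": [0.06, 0.009, 0], "spin": 0}
  ]
}}

```text
time_s: 2.65
ee_pos: [361.3, -247.6, 308.2]
ee_rot: [179.9, 0.0, 73.9]
force: [0.8, -0.7, 0.1]
gripper_width: 39.6
gripper_force: 0.0
```

Emit:
{"fn": "arm_command", "kwargs": {
  "motion": [
    {"offset": [0.06, 0.009, 0], "spin": 0},
    {"offset": [0.06, 0.009, 0], "spin": 0},
    {"offset": [0.06, 0.009, 0], "spin": 0},
    {"offset": [0.06, 0.009, 0], "spin": 0},
    {"offset": [0.06, 0.009, 0], "spin": 0}
  ]
}}

```text
time_s: 3.28
ee_pos: [487.8, 28.4, 308.2]
ee_rot: [179.9, 0.0, 73.9]
force: [1.2, -0.5, 0.8]
gripper_width: 40.3
gripper_force: 0.0
```

Emit:
{"fn": "arm_command", "kwargs": {
  "motion": [
    {"offset": [0.06, 0.009, 0], "spin": -0.18},
    {"offset": [0, 0, 0], "spin": -0.18},
    {"offset": [0, 0, 0], "spin": -0.18},
    {"offset": [0, 0, 0], "spin": -0.18},
    {"offset": [0, 0, 0], "spin": -0.18}
  ]
}}

```text
time_s: 3.9
ee_pos: [512.5, 81.7, 307.9]
ee_rot: [-180.0, 0.0, 125.8]
force: [-0.7, -0.1, -0.4]
gripper_width: 40.1
gripper_force: 0.0
```

```bash
python3 - <<'E'
from h import *
np.set_printoptions(precision=1,suppress=True)
s=env.state(); print(s['ee_pos'],s['ee_rot'],s['qpos'])
im,d=env.grab_frame('wrist')
for t in ['door_handle','door_hinge','strike_nose']:
    for q in env.pinpoint('wrist',t)[:2]: print(t,round(q['score'],2),np.array(q['location']),at_z('wrist',q['location'],164))
cv2.imwrite('pics/w0.png',im)
K,R,e=cam('wrist')
v,u=np.mgrid[0:384,0:512]; P=(np.stack([(u-K[0,2])/K[0,0],(v-K[1,2])/K[1,1],np.ones_like(u)],-1)*d[...,None])@R.T+e
np.save('wP.npy',P); br=im.sum(-1); z=P[...,2]
bar=(z>155)&(z<182)&(br>400)&(P[...,1]<190)&(P[...,0]<640)&(P[...,0]>450)&(d>0)
c,ss,a=cv2.minAreaRect(P[bar][:,:2].astype(np.float32)); print('bar',bar.sum(),c,ss,a,cv2.boxPoints((c,ss,a)),np.percentile(z[bar],95))
door=(z>178)&(z<195)&(br<200)&(d>0)&(P[...,1]<260)&(P[...,1]>70)
c,ss,a=cv2.minAreaRect(P[door][:,:2].astype(np.float32)); print('door',door.sum(),c,ss,a,cv2.boxPoints((c,ss,a)))
E
```

```text
[512.5  81.7 307.9] [-180.     0.   125.8] [  7.8  10.8  88.4  -0.   80.7 -28. ]
door_handle 0.86 [268.7 170.8] [517.1  93.6 164. ]
strike_nose 0.86 [313.1 199.3] [566.7  95.3 164. ]
bar 2090 (532.4381713867188, 106.48361206054688) (50.22135925292969, 80.23099517822266) 37.472694396972656 [[488.1 123. ]
 [536.9  59.4]
 [576.8  89.9]
 [528.  153.6]] 170.01616635590221
door 832 (528.21142578125, 164.01675415039062) (14.11950397491455, 168.17295837402344) 37.467689514160156 [[471.5 226.5]
 [573.8  93. ]
 [585.  101.6]
 [482.7 235.1]]
```

View pics/w0.png

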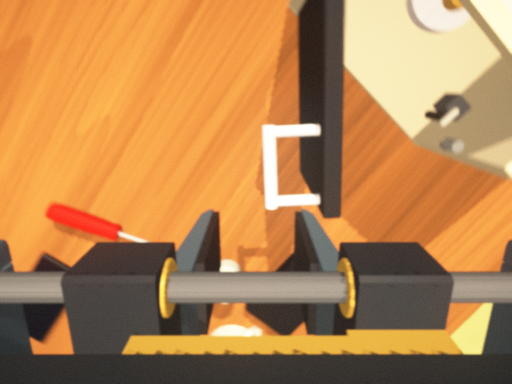

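Emit:
{"fn": "arm_command", "kwargs": {
  "motion": [
    {"offset": [0.008, 0.011, 0.03], "spin": -0.03},
    {"offset": [0, 0, 0.03], "spin": 0},
    {"offset": [0, 0, 0.02], "spin": 0},
    {"offset": [0, 0, 0], "spin": 0}
  ]
}}

```text
time_s: 4.6
ee_pos: [515.9, 94.3, 226.6]
ee_rot: [-179.8, -0.1, 127.1]
force: [-0.9, -0.3, 0.1]
gripper_width: 39.9
gripper_force: 0.0
```

```bash
python3 - <<'E'
from h import *
np.set_printoptions(precision=1,suppress=True)
s=env.state(); print(s['ee_pos'],s['ee_rot'],s['force'])
im,d=env.grab_frame('wrist')
K,R,e=cam('wrist')
v,u=np.mgrid[0:384,0:512]; P=(np.stack([(u-K[0,2])/K[0,0],(v-K[1,2])/K[1,1],np.ones_like(u)],-1)*d[...,None])@R.T+e
br=im.sum(-1); z=P[...,2]
for q in env.pinpoint('wrist','door_handle')[:2]: print(round(q['score'],2),np.array(q['location']),at_z('wrist',q['location'],164))
bar=(z>155)&(z<182)&(br>400)&(P[...,1]<190)&(P[...,0]<640)&(P[...,0]>450)&(d>0)
c,ss,a=cv2.minAreaRect(P[bar][:,:2].astype(np.float32)); print('bar',bar.sum(),c,ss,a,cv2.boxPoints((c,ss,a)))
cv2.imwrite('pics/w1.png',im)
E
```

```text
[515.9  94.3 226.6] [-179.8   -0.1  127.1] [-0.9 -0.3  0.1]
0.74 [256.1 209.5] [517.6  93.5 164. ]
bar 3181 (531.7837524414062, 108.06214141845703) (49.77872085571289, 76.22901153564453) 36.69190979003906 [[489.1 123.8]
 [534.6  62.6]
 [574.5  92.4]
 [529.  153.5]]
```

View pics/w1.png

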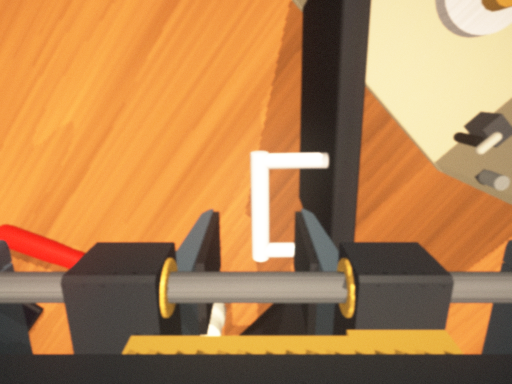

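Emit:
{"fn": "arm_command", "kwargs": {
  "motion": [
    {"offset": [0.001, 0.0015, 0.022], "spin": 0},
    {"offset": [0, 0, 0.022], "spin": 0},
    {"offset": [0, 0, 0.02], "spin": 0},
    {"offset": [0, 0, 0], "spin": 0}
  ]
}}

```text
time_s: 5.2
ee_pos: [517.3, 96.1, 163.9]
ee_rot: [-179.9, -0.0, 127.1]
force: [-0.0, -0.4, -0.1]
gripper_width: 39.8
gripper_force: 0.0
```

Emit:
{"fn": "arm_command", "kwargs": {
  "motion": [
    {"offset": [0, 0, 0], "spin": 0},
    {"offset": [0, 0, 0], "spin": 0},
    {"offset": [0, 0, 0], "spin": 0},
    {"offset": [0, 0, 0], "spin": 0}
  ],
  "jaw": 0.014,
  "newtons": 5
}}

```text
time_s: 5.7
ee_pos: [517.5, 96.2, 164.3]
ee_rot: [180.0, 0.0, 127.2]
force: [0.2, -0.3, -0.1]
gripper_width: 14.1
gripper_force: 0.0
```

Emit:
{"fn": "arm_command", "kwargs": {
  "motion": [
    {"offset": [-0.0015, 0.0047, 0], "spin": -0.03},
    {"offset": [-0.0028, 0.0094, 0], "spin": -0.06},
    {"offset": [-0.0028, 0.0094, 0], "spin": -0.06},
    {"offset": [-0.0028, 0.0094, 0], "spin": -0.06},
    {"offset": [-0.0028, 0.0094, 0], "spin": -0.06}
  ]
}}

```text
time_s: 6.32
ee_pos: [557.1, 116.0, 163.7]
ee_rot: [-180.0, -0.0, 142.8]
force: [-0.7, -0.3, -0.1]
gripper_width: 14.2
gripper_force: 0.3
```

Emit:
{"fn": "arm_command", "kwargs": {
  "motion": [
    {"offset": [-0.0028, 0.0094, 0], "spin": -0.06},
    {"offset": [-0.0028, 0.0094, 0], "spin": -0.06},
    {"offset": [-0.0028, 0.0094, 0], "spin": -0.06},
    {"offset": [-0.0028, 0.0094, 0], "spin": -0.06},
    {"offset": [-0.0028, 0.0094, 0], "spin": -0.06}
  ]
}}

```text
time_s: 6.95
ee_pos: [592.8, 149.3, 163.6]
ee_rot: [-180.0, -0.0, 160.0]
force: [-0.5, 0.3, 0.4]
gripper_width: 14.0
gripper_force: 0.3
```

```bash
cat > door.py <<'E'
from h import *
np.set_printoptions(precision=1,suppress=True)
s=env.state(); print(s['time_s'],s['ee_pos'],s['ee_rot'],s['force'],s['gripper_width'])
y=np.radians(s['ee_rot'][2]); t=np.array([np.sin(y),-np.cos(y)]); print('fy (against push)',-s['force'][:2]@t)
r=s['ee_pos'][:2]-np.array([463,250.5]); print('r',np.hypot(*r),'theta from TCP', np.radians(81.6-90)-np.arctan2(r[1],r[0])-np.arctan2(52,155))
im,d=env.grab_frame('top'); K,R,e=cam('top')
v,u=np.mgrid[0:384,0:512]; P=(np.stack([(u-K[0,2])/K[0,0],(v-K[1,2])/K[1,1],np.ones_like(u)],-1)*d[...,None])@R.T+e
m=(P[...,2]>178)&(P[...,2]<195)&(im.sum(-1)<200)&(u>180)&(u<270)&(v<235)&(v>130)
l=cv2.fitLine(P[m][:,:2].astype(np.float32),cv2.DIST_HUBER,0,.01,.01).ravel(); print('line',m.sum(),np.degrees(np.arctan2(l[1],l[0])))
E
python3 door.py
```

```text
6.95 [592.8 149.3 163.6] [-180.   -0.  160.] [-0.5  0.3  0.4] 13.960881200567213
fy (against push) -0.10833049621463499
r 164.56174605973433 theta from TCP 0.19173307739525913
line 105 -20.760939
```

Emit:
{"fn": "arm_command", "kwargs": {
  "motion": [
    {"offset": [-0.001, 0.0031, 0], "spin": -0.02},
    {"offset": [-0.001, 0.0031, 0], "spin": -0.02},
    {"offset": [-0.001, 0.0031, 0], "spin": -0.02},
    {"offset": [-0.001, 0.0031, 0], "spin": -0.02},
    {"offset": [-0.001, 0.0031, 0], "spin": -0.02}
  ]
}}

```text
time_s: 7.62
ee_pos: [602.1, 162.5, 163.9]
ee_rot: [-180.0, -0.0, 165.6]
force: [-0.6, -1.4, 0.4]
gripper_width: 14.5
gripper_force: 0.2
```

Emit:
{"fn": "arm_command", "kwargs": {
  "motion": [
    {"offset": [-0.0005, 0.0016, 0], "spin": -0.01},
    {"offset": [-0.0005, 0.0016, 0], "spin": -0.01},
    {"offset": [0, 0, 0], "spin": 0}
  ]
}}

```text
time_s: 8.0
ee_pos: [604.0, 165.4, 164.0]
ee_rot: [180.0, 0.0, 166.7]
force: [-0.6, 0.1, 0.0]
gripper_width: 14.1
gripper_force: 0.0
```

Emit:
{"fn": "arm_command", "kwargs": {
  "motion": [
    {"offset": [-0.0005, 0.0016, 0], "spin": -0.01},
    {"offset": [-0.0005, 0.0016, 0], "spin": -0.01},
    {"offset": [0, 0, 0], "spin": 0}
  ]
}}

```text
time_s: 8.38
ee_pos: [604.9, 167.2, 164.0]
ee_rot: [-179.9, -0.1, 167.9]
force: [-2.7, -4.6, 3.4]
gripper_width: 13.9
gripper_force: 2.5
```

Emit:
{"fn": "arm_command", "kwargs": {
  "motion": [
    {"offset": [-0.0005, 0.0016, 0], "spin": -0.01},
    {"offset": [-0.0005, 0.0016, 0], "spin": -0.01},
    {"offset": [0, 0, 0], "spin": 0}
  ]
}}

```text
time_s: 8.75
ee_pos: [606.8, 170.6, 164.0]
ee_rot: [-179.9, -0.0, 169.0]
force: [-2.2, -3.1, 1.3]
gripper_width: 14.1
gripper_force: 1.9
```

Emit:
{"fn": "arm_command", "kwargs": {
  "motion": [
    {"offset": [-0.0005, 0.0016, 0], "spin": -0.01},
    {"offset": [-0.0005, 0.0016, 0], "spin": -0.01},
    {"offset": [0, 0, 0], "spin": 0}
  ]
}}

```text
time_s: 9.12
ee_pos: [609.4, 175.0, 163.9]
ee_rot: [179.9, 0.1, 170.2]
force: [1.2, 1.4, -0.0]
gripper_width: 13.8
gripper_force: 1.0
```

Emit:
{"fn": "arm_command", "kwargs": {
  "motion": [
    {"offset": [-0.0003, 0.001, 0], "spin": -0.006},
    {"offset": [-0.0003, 0.001, 0], "spin": -0.006},
    {"offset": [0, 0, 0], "spin": 0}
  ]
}}

```text
time_s: 9.5
ee_pos: [610.2, 176.6, 164.0]
ee_rot: [179.9, 0.1, 170.9]
force: [1.5, 3.1, -0.4]
gripper_width: 14.3
gripper_force: 1.5
```

Emit:
{"fn": "arm_command", "kwargs": {
  "motion": [
    {"offset": [-0.0003, 0.001, 0], "spin": -0.006},
    {"offset": [0, 0, 0], "spin": 0}
  ]
}}

```text
time_s: 9.75
ee_pos: [610.4, 177.1, 164.0]
ee_rot: [180.0, 0.0, 171.2]
force: [1.5, 2.9, -1.3]
gripper_width: 13.8
gripper_force: 1.4
```

Emit:
{"fn": "arm_command", "kwargs": {
  "motion": [
    {"offset": [-0.0003, 0.001, 0], "spin": -0.006},
    {"offset": [-0.0003, 0.001, 0], "spin": -0.006},
    {"offset": [0, 0, 0], "spin": 0}
  ]
}}

```text
time_s: 10.12
ee_pos: [610.7, 178.5, 163.9]
ee_rot: [-180.0, -0.0, 171.9]
force: [1.3, 1.9, 1.1]
gripper_width: 14.0
gripper_force: 0.5
```

Emit:
{"fn": "arm_command", "kwargs": {
  "motion": [
    {"offset": [-0.0003, 0.001, 0], "spin": -0.006},
    {"offset": [-0.0003, 0.001, 0], "spin": -0.006},
    {"offset": [0, 0, 0], "spin": 0}
  ]
}}

```text
time_s: 10.5
ee_pos: [611.7, 180.5, 163.8]
ee_rot: [-180.0, -0.0, 172.6]
force: [0.4, 0.4, -0.6]
gripper_width: 13.9
gripper_force: 0.0
```

Emit:
{"fn": "arm_command", "kwargs": {
  "motion": [
    {"offset": [-0.0003, 0.001, 0], "spin": -0.003},
    {"offset": [0, 0, 0], "spin": 0}
  ]
}}

```text
time_s: 10.75
ee_pos: [611.8, 180.8, 163.8]
ee_rot: [-179.9, -0.1, 172.7]
force: [-1.1, -2.0, 1.1]
gripper_width: 14.2
gripper_force: 1.7
```

Emit:
{"fn": "arm_command", "kwargs": {
  "motion": [
    {"offset": [-0.0003, 0.001, 0], "spin": 0},
    {"offset": [0, 0, 0], "spin": 0}
  ]
}}

```text
time_s: 11.0
ee_pos: [611.9, 181.0, 163.8]
ee_rot: [-179.8, -0.1, 172.7]
force: [-3.6, -5.6, 2.3]
gripper_width: 13.8
gripper_force: 3.0
```

Emit:
{"fn": "arm_command", "kwargs": {
  "motion": [
    {"offset": [0, -0.001, 0], "spin": 0},
    {"offset": [0, 0, 0], "spin": 0},
    {"offset": [0, 0, 0], "spin": 0},
    {"offset": [0, 0, 0], "spin": 0},
    {"offset": [0, 0, 0], "spin": 0}
  ],
  "jaw": 0.036
}}

```text
time_s: 11.62
ee_pos: [612.7, 181.7, 164.0]
ee_rot: [180.0, 0.0, 172.7]
force: [0.8, -1.2, -0.6]
gripper_width: 36.3
gripper_force: 0.0
```

Emit:
{"fn": "arm_command", "kwargs": {
  "motion": [
    {"offset": [0, 0, 0], "spin": 0},
    {"offset": [0, 0, 0], "spin": 0},
    {"offset": [0, 0, 0], "spin": 0},
    {"offset": [0, 0, 0], "spin": 0},
    {"offset": [0, 0, 0], "spin": 0}
  ]
}}

```text
time_s: 12.25
ee_pos: [612.6, 181.5, 163.9]
ee_rot: [-180.0, 0.0, 172.7]
force: [0.5, -0.8, -0.3]
gripper_width: 36.1
gripper_force: 0.0
```

```bash
cat >> door.py <<'E'
c,w,a=cv2.minAreaRect(P[m][:,:2].astype(np.float32)); print(c,w,a)
im,d=env.grab_frame('wrist'); import sys; cv2.imwrite(f'pics/{sys.argv[1]}.png',im)
for q in env.pinpoint('wrist','door_handle')[:1]: print(round(q['score'],2),np.array(q['location']),at_z('wrist',q['location'],164))
E
python3 door.py w2
```

```text
12.25 [612.6 181.5 163.9] [-180.     0.   172.7] [ 0.5 -0.8 -0.3] 36.1214752333782
fy (against push) 0.7538401860422839
r 164.76514771833658 theta from TCP -0.03817324435014374
line 45 2.4706795
(594.4745483398438, 231.22886657714844) (43.19038391113281, 46.950340270996094) 59.43085479736328
0.84 [248.5 249.9] [611.1 178.1 164. ]
```

View pics/w2.png

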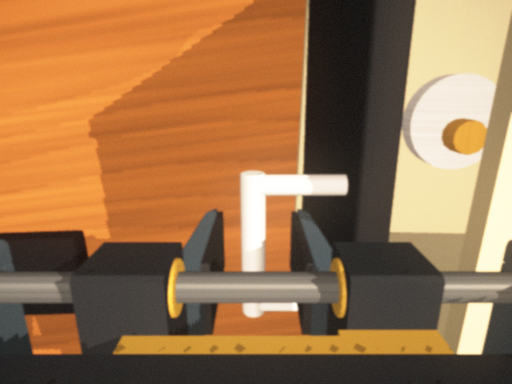

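Emit:
{"fn": "arm_command", "kwargs": {
  "motion": [
    {"offset": [0, -0.002, 0], "spin": 0},
    {"offset": [0, 0, 0], "spin": 0},
    {"offset": [0, 0, 0], "spin": 0},
    {"offset": [0, 0, 0], "spin": 0},
    {"offset": [0, 0, 0], "spin": 0}
  ]
}}

```text
time_s: 13.02
ee_pos: [612.4, 179.6, 163.9]
ee_rot: [-180.0, 0.0, 172.7]
force: [0.1, -0.1, -0.8]
gripper_width: 36.0
gripper_force: 0.0
```

Emit:
{"fn": "arm_command", "kwargs": {
  "motion": [
    {"offset": [0, 0, 0], "spin": 0},
    {"offset": [0, 0, 0], "spin": 0},
    {"offset": [0, 0, 0], "spin": 0},
    {"offset": [0, 0, 0], "spin": 0},
    {"offset": [0, 0, 0], "spin": 0}
  ]
}}

```text
time_s: 13.65
ee_pos: [612.4, 179.5, 164.0]
ee_rot: [-180.0, 0.0, 172.7]
force: [-0.5, -0.0, -0.6]
gripper_width: 36.2
gripper_force: 0.0
```

Emit:
{"fn": "arm_command", "kwargs": {
  "motion": [
    {"offset": [0, 0, 0], "spin": 0},
    {"offset": [0, 0, 0], "spin": 0},
    {"offset": [0, 0, 0], "spin": 0}
  ],
  "jaw": 0.014
}}

```text
time_s: 14.02
ee_pos: [612.3, 179.5, 163.9]
ee_rot: [-180.0, 0.0, 172.7]
force: [-0.6, 0.0, -0.1]
gripper_width: 14.4
gripper_force: 0.0
```

Caged, nothing pressed. Pull gently.

Emit:
{"fn": "arm_command", "kwargs": {
  "motion": [
    {"offset": [0.0005, -0.0016, 0], "spin": 0.01},
    {"offset": [0.0005, -0.0016, 0], "spin": 0.01},
    {"offset": [0, 0, 0], "spin": 0}
  ]
}}

```text
time_s: 14.4
ee_pos: [611.4, 177.7, 163.9]
ee_rot: [179.9, 0.1, 171.6]
force: [1.8, 4.2, -1.2]
gripper_width: 13.9
gripper_force: 2.4
```

Emit:
{"fn": "arm_command", "kwargs": {
  "motion": [
    {"offset": [0.0005, -0.0016, 0], "spin": 0.01},
    {"offset": [0.0005, -0.0016, 0], "spin": 0.01},
    {"offset": [0, 0, 0], "spin": 0}
  ]
}}

```text
time_s: 14.78
ee_pos: [609.2, 173.1, 163.9]
ee_rot: [-180.0, -0.0, 170.4]
force: [0.2, 1.0, 0.5]
gripper_width: 14.1
gripper_force: 0.8
```

Emit:
{"fn": "arm_command", "kwargs": {
  "motion": [
    {"offset": [0.0005, -0.0016, 0], "spin": 0.01},
    {"offset": [0.0005, -0.0016, 0], "spin": 0.01},
    {"offset": [0, 0, 0], "spin": 0}
  ]
}}

```text
time_s: 15.15
ee_pos: [607.1, 169.0, 163.8]
ee_rot: [-179.8, -0.1, 169.3]
force: [-1.6, -3.5, 1.0]
gripper_width: 14.0
gripper_force: 1.9
```

Emit:
{"fn": "arm_command", "kwargs": {
  "motion": [
    {"offset": [0.0005, -0.0016, 0], "spin": 0.01},
    {"offset": [0.0005, -0.0016, 0], "spin": 0.01},
    {"offset": [0.0005, -0.0016, 0], "spin": 0.01},
    {"offset": [0.0005, -0.0016, 0], "spin": 0.01},
    {"offset": [0.001, -0.0031, 0], "spin": 0.02}
  ]
}}

```text
time_s: 15.78
ee_pos: [603.4, 162.3, 164.0]
ee_rot: [179.9, 0.1, 165.8]
force: [-0.3, 1.0, 0.4]
gripper_width: 13.8
gripper_force: 0.2
```

Emit:
{"fn": "arm_command", "kwargs": {
  "motion": [
    {"offset": [0.001, -0.0031, 0], "spin": 0.02},
    {"offset": [0.0018, -0.0047, 0], "spin": 0.03},
    {"offset": [0.0025, -0.0062, 0], "spin": 0.04},
    {"offset": [0.0028, -0.0077, 0], "spin": 0.05},
    {"offset": [0.0028, -0.0077, 0], "spin": 0.05}
  ]
}}

```text
time_s: 16.4
ee_pos: [583.1, 136.9, 163.9]
ee_rot: [-180.0, 0.0, 154.8]
force: [0.7, 0.4, -0.2]
gripper_width: 14.1
gripper_force: 0.3
```

```bash
python3 door.py w3
```

```text
16.4 [583.1 136.9 163.9] [-180.     0.   154.8] [ 0.7  0.4 -0.2] 14.132081850071598
fy (against push) -0.629295395064181
r 165.30195448866453 theta from TCP 0.2871427453466795
line 117 -25.527338
(527.1640625, 219.14157104492188) (14.062365531921387, 140.7683868408203) 65.40777587890625
0.95 [251.9 248.4] [580.3 135.9 164. ]
```

Emit:
{"fn": "arm_command", "kwargs": {
  "motion": [
    {"offset": [0.0034, -0.0092, 0], "spin": 0.06},
    {"offset": [0.0034, -0.0092, 0], "spin": 0.06},
    {"offset": [0.0034, -0.0092, 0], "spin": 0.06},
    {"offset": [0.0034, -0.0092, 0], "spin": 0.06},
    {"offset": [0.0034, -0.0092, 0], "spin": 0.06}
  ]
}}

```text
time_s: 17.18
ee_pos: [545.0, 107.5, 164.0]
ee_rot: [180.0, 0.0, 137.7]
force: [0.9, 1.4, -0.4]
gripper_width: 13.8
gripper_force: 0.3
```

Emit:
{"fn": "arm_command", "kwargs": {
  "motion": [
    {"offset": [0.0034, -0.0092, 0], "spin": 0.06},
    {"offset": [0.0034, -0.0092, 0], "spin": 0.06},
    {"offset": [0.0034, -0.0092, 0], "spin": 0.06},
    {"offset": [0.0034, -0.0092, 0], "spin": 0.06},
    {"offset": [0.0034, -0.0092, 0], "spin": 0.06}
  ]
}}

```text
time_s: 17.8
ee_pos: [499.3, 90.2, 164.1]
ee_rot: [179.9, 0.0, 120.5]
force: [0.7, -0.6, 0.5]
gripper_width: 14.1
gripper_force: 0.3
```

Emit:
{"fn": "arm_command", "kwargs": {
  "motion": [
    {"offset": [0.0034, -0.0092, 0], "spin": 0.06},
    {"offset": [0.0034, -0.0092, 0], "spin": 0.06},
    {"offset": [0.0034, -0.0092, 0], "spin": 0.06},
    {"offset": [0.0034, -0.0092, 0], "spin": 0.06},
    {"offset": [0.0034, -0.0092, 0], "spin": 0.06}
  ]
}}

```text
time_s: 18.42
ee_pos: [450.5, 87.3, 164.1]
ee_rot: [179.9, 0.0, 103.3]
force: [1.0, -0.3, -0.1]
gripper_width: 14.3
gripper_force: 0.3
```

```bash
python3 door.py w4
```

```text
18.425 [450.5  87.3 164.1] [179.9   0.  103.3] [ 1.  -0.3 -0.1] 14.268570996028703
fy (against push) -0.9061685661048936
r 163.64800604521847 theta from TCP 1.1770309162266852
line 152 -76.13372
(469.8468322753906, 219.06759643554688) (15.088834762573242, 68.35401153564453) 15.313426971435547
0.98 [254.3 252.7] [448.8  86.6 164. ]
```

Emit:
{"fn": "arm_command", "kwargs": {
  "motion": [
    {"offset": [0.0028, -0.0077, 0], "spin": 0.05},
    {"offset": [0.0017, -0.0047, 0], "spin": 0.03},
    {"offset": [0.001, -0.0031, 0], "spin": 0.02},
    {"offset": [0.0005, -0.0016, 0], "spin": 0.01},
    {"offset": [0, 0, 0], "spin": 0}
  ]
}}

```text
time_s: 19.2
ee_pos: [432.3, 89.9, 163.9]
ee_rot: [-180.0, 0.0, 97.1]
force: [-0.9, 0.4, -0.4]
gripper_width: 13.9
gripper_force: 0.0
```

Emit:
{"fn": "arm_command", "kwargs": {
  "motion": [
    {"offset": [0, 0, 0], "spin": 0},
    {"offset": [0, 0, 0], "spin": 0},
    {"offset": [0, 0, 0], "spin": 0},
    {"offset": [0, 0, 0], "spin": 0}
  ],
  "jaw": 0.036
}}

```text
time_s: 19.7
ee_pos: [432.4, 89.8, 163.9]
ee_rot: [-180.0, 0.0, 97.1]
force: [-0.3, 0.5, 0.5]
gripper_width: 35.7
gripper_force: 0.0
```

```bash
python3 door.py w5
```

```text
19.7 [432.4  89.8 163.9] [-180.     0.    97.1] [-0.3  0.5  0.5] 35.700207633989265
fy (against push) 0.197102019570914
r 163.56218280616142 theta from TCP 1.288755181565535
line 130 -82.35853
(465.1809387207031, 222.13909912109375) (14.564543724060059, 60.915958404541016) 10.629836082458496
0.77 [257.3 255.1] [432.6  88.2 164. ]
```

View pics/w5.png

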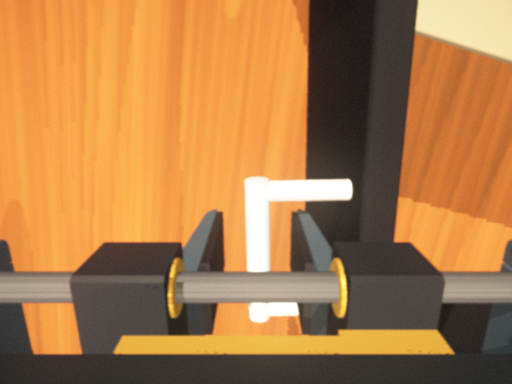

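The bar (column 258) is free between the fingers (215 and 295), and the door stands at about 74°. Lifting out.

Emit:
{"fn": "arm_command", "kwargs": {
  "motion": [
    {"offset": [0, 0, -0.015], "spin": 0},
    {"offset": [0, 0, -0.02], "spin": 0},
    {"offset": [0, 0, -0.035], "spin": 0},
    {"offset": [0, 0, -0.045], "spin": 0},
    {"offset": [0, 0, -0.045], "spin": 0}
  ]
}}

```text
time_s: 20.48
ee_pos: [432.1, 89.8, 325.3]
ee_rot: [-180.0, 0.0, 97.1]
force: [1.1, -0.8, 0.3]
gripper_width: 36.0
gripper_force: 0.0
```

Emit:
{"fn": "arm_command", "kwargs": {
  "motion": [
    {"offset": [-0.02, -0.02, 0], "spin": 0},
    {"offset": [-0.04, -0.04, 0], "spin": 0},
    {"offset": [-0.04, -0.04, 0], "spin": 0},
    {"offset": [-0.02, -0.02, 0], "spin": 0},
    {"offset": [0, 0, 0], "spin": 0}
  ]
}}

```text
time_s: 21.1
ee_pos: [327.2, -44.8, 324.2]
ee_rot: [179.9, 0.0, 96.9]
force: [0.1, 0.3, 1.0]
gripper_width: 36.0
gripper_force: 0.0
```

```bash
python3 - <<'E'
from h import *
np.set_printoptions(precision=1,suppress=True)
s=env.state(); print(s['time_s'],s['ee_pos'],s['force'])
im,d=env.grab_frame('top'); cv2.imwrite('pics/t1.png',im)
E
```

```text
21.1 [327.2 -44.8 324.2] [0.1 0.3 1. ]
```

View pics/t1.png

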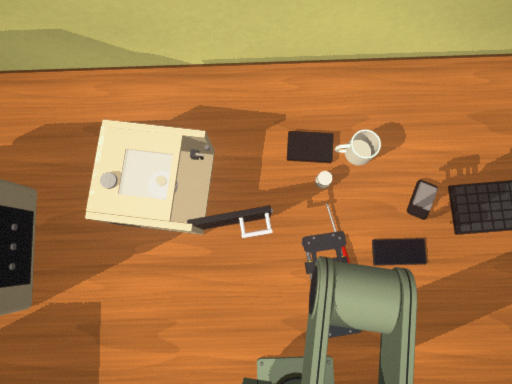

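The top view shows the door wide open, from (190,224) to (271,210). The specimen at (160,181) and the other things on the desk haven't moved, and the arm is clear.

```bash
python3 -c "
from workcell import env
print(env.job_done())"
```

```text
the job is handed in; nothing more can be done
None
```

I pushed the door home through its catch with about 7 N, let go for over 2 s while it stayed shut, then pulled it back open to about 74° and left it there; nothing else had moved in the final top view, and I handed the job in at about 21 s.

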